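# Slide a brass test coupon under a sprung clip

### The job

Press the red bar of the inspection nest down with one fingertip so that its spring clip lifts and, keeping it down, push the brass coupon along the lane with the other fingertip, under the clip and fully home against the end stop. Only when it is home let the bar up, so that the clip clamps the coupon, and leave everything clear. Only push the coupon, never lift or carry it, and leave the other things on the bench where they are.

Things in the scene. Friction and masses are not known exactly. Their poses are not given: they have to be found in the camera images.
- nest: Dark steel base plate fixed to the bench, 8 mm thick, at x -115..90, y -45..52 of its frame. Position and yaw vary. Origin on the bench plane, on the lane's centre line; x = push direction, y left, z up. Lane along y = 0: steel rails 4 mm thick, tops at z 16, 47 mm apart, from x -80 to the end stop at x 75; open at the near end. Clip's hinge bar: along x at y 46, z 15, 8 mm thick.
- coupon: Loose flat brass plate, 66 (x) x 44 (y) x 12 mm, 0.2 to 0.4 kg, lying on the nest's base plate (its top at z 20). Origin: centre of its underside. It starts short of the clip, between the rails, centre at nest x -43..-18. Home: leading edge on the end stop, centre at nest x 42, y 0 (1.5 mm play each side).
- clip (a joint): Rocker clip's angle, rad: 0 at rest (lip down, blocks the lane), about 0.14 when clamped on the coupon, 0.30 with the bar level (lip's underside then 26 mm up), limit 0.36. The lip clears the coupon from 0.18; aim at 0.22 to 0.32. Sprung towards 0: at press_bar about 3.3 N starts it and 8.3 N holds it level; less farther from the hinge, more nearer.
- press_bar (a point): Middle of the red bar's top face, on its white line. Bar: nest x -95..20, y 54..100. At rest it slopes up to the left by 0.30 rad and this point is at nest x -37, y 76, z 21 mm. At 0.30 rad it is level, top at z 12: a tip there is beside the coupon's height (z 8..20) and 4 mm above the base plate, so both tips can work at one height. A tip may slide along the bar while holding it down.
- lip (a point): The clip's steel lip over the lane, on a red arm that crosses from the left above the rail. It spans nest x 45..65, y 5..15; its underside is 15 mm above the bench at rest, so the coupon (top at 20 mm) cannot pass. This point is inside it, at about mid height.
- stop (a point): Centre of the end stop's upright steel face, at nest x 75, z 14 mm; its top is at z 24 mm.
- block123: loose steel setup block with six holes, 76 x 50 x 25, standing near the right-hand side of the nest (sizes in mm, origin under its centre). Leave alone.
- vblock: loose aluminium V-block, 35 x 60 x 34 high, on the table beyond the end stop (sizes in mm, origin under its centre). Leave alone.
- bottle: loose small green bottle with a black cap, 44 diameter x 85 high (sizes in mm, origin under its centre). Leave alone.
- pencup: loose dark square pen pot with pens, 62 x 62, pens up to 155 high (sizes in mm, origin under its centre). Leave alone.
- magstand: loose blue magnetic stand 60 x 50 x 50 with a 240 high post and a dial gauge (sizes in mm, origin under its centre). Leave alone.
- screwdriver: loose orange-handled screwdriver, 160 long, lying down (sizes in mm, origin under its centre). Leave alone.
- jar: loose jar with a white lid, 60 diameter x 60 high (sizes in mm, origin under its centre). Leave alone.
Not all that is in view belongs to the job. What is meant by the coupon is not green, and is the smaller of those in its own colour.

How it is judged:
By the outcome, as a careful person would: the job done as asked, in the order asked, and still so for the second after the job is handed in, with the robot touching nothing.
It also fails if it takes over 48 s, if anything falls off the work surface, if the arm or the gripper's body presses on something with over 40 N, if the wrist force passes 120 N, or if a joint passes its speed limit or range.

### The arm

A 7-joint arm with a two-finger parallel gripper is mounted at the origin on the work surface. World frame = base frame: x ahead of the robot, y to its left, z up, the work surface at z = 0. Lengths are in m, angles in degrees, forces in N, time in s.
With the tool pointing down it reaches from about 0.425 to 0.875 m from the base axis. Payload 4.7 kg.
Tool frame: the origin (TCP) lies between the finger pads; the fingertips stand 22 mm ahead of it and the grasp point (between the pads) lies 3 mm ahead of it (env.tip_reach is the distance from the TCP to the fingertips, in m); z points along the fingers, y is the line along which they close (so a half turn about z gives the same grasp; the last joint's range is limited). The gripper opens to 87 mm and grips with 3 to 60 N. Pads are 19 mm wide; open, the fingers measure 117 mm over their backs; the gripper's body (75 mm by 190 mm) begins 51 mm behind the grasp point.
Start: joints at [73.344, 18.392, -4.016, 83.108, 1.295, 78.541, -3.26], TCP at [0.195, -0.62, 0.245] pointing down, gripper open.
Joint ranges: [-163.93, 163.93], [-17.29, 119.83], [-79.2, 71.16], [3.27, 140.29], [-89.18, 269.18], [5.43, 117.66], [-154.24, 154.24]. Speed limits (degrees/s): [147.25, 147.25, 180, 180, 180, 180, 180].

### API

Orientations are given as [roll, pitch, yaw] about the fixed x, y, z axes, in that order (R = Rz(yaw) Ry(pitch) Rx(roll)).
In Python, from cell import env gives the robot as it stands.
- The arm moves only by the shell command python3 -m creep 'ROWS' [FORCE]. ROWS is JSON, one flat list of numbers, 7 for each row, row after row: the finger opening in mm, from 0 to 87, then the shift along the tool's x, y, z in units of 30 mm (1.0 is 30 mm), then the turn, a rotation vector about the tool's x, y, z in units of 6 degrees (1.0 is 6 degrees). A call has 1 to 12 rows; each row is the pose to reach, as a shift and turn from the pose commanded when the call began, along the tool's axes at that moment; what a row does not reach only later rows make up. A row lasts 1/10 s, in which the tool goes at most 50 mm and 8.59 degrees, less where a joint would pass 70% of its speed; a pose out of reach is approached as far as the arm can. A call with a gripper value outside its range is refused whole. The fingers move at their own pace and stop on an object; FORCE is the grip in N (left out, the last holds). Time passes only in rows, so rows that repeat a pose let the fingers close. It gives the time, the measured TCP pose, the force, the opening and the grip force at its end, in the units of the state.
- env.get_obs(): the state, without advancing time (a new reading comes with each control period).
- env.read_camera(name): name is "scene" or "top" or "wrist"; returns a dict with "color" (480x640x3 uint8, red, green, blue), "depth" (480x640 float32, m along the optical axis (not along the pixel's ray), 0 where there is no reading), "fovy" (degrees; the focal length in pixels is half the picture's height over the tangent of half this angle, whatever the lens; pixels are square), "cx", "cy" (the principal point, pixels), "D" ([k1, k2, p1, p2, k3] as OpenCV has them; the pictures are not rectified), "R" (3x3) and "t" (3): a world point X has camera coordinates R X + t. Camera axes: x right, y down, z forward; pixel columns grow to the right and rows downward; lengths in m; the calibration is good to about 2 mm. A picture is of the moment at which its call begins.
- env.sign_off(): hands the job in; it is judged then, once.
The state is a dict: "time_s": time; "qpos": joint angles; "joint_velocities": joint speeds; "effort": joint torques, N m; "tool_pos": TCP position; "tool_rot": TCP orientation; "force": force on the tool from outside, world axes, zero at the start; "wrist_torque": the same for the moment, N m; "grip_width": finger opening in m; "grasp_force": force on a finger pad.
Only numpy, scipy, OpenCV 4.12 (cv2) and the standard library are available. Lean on these libraries where they do the work, as an engineer would, in place of code of your own. Each camera call takes 0.05 s, during which the arm holds its last target. There are 200 camera calls.

## Working session

There is one attempt and no reset: what is moved stays moved. The work goes in short steps, Python scripts to look and compute and a shell command to move; the robot and the scene stay as the last step left them, time stands still between calls to the robot, and variables do not carry over. Pictures are saved under pics/ and viewed, at most 10 in all, crops included, and the job is handed in when it is done.

```bash
ls; mkdir -p pics
cat > h.py <<'E'
from cell import env
import numpy as np, cv2
from scipy.spatial.transform import Rotation as Ro
def shot(n,f=None):
    c=env.read_camera(n)
    if f: cv2.imwrite('pics/'+f,c['color'][:,:,::-1])
    return c
def K(c):
    f=240/np.tan(np.radians(c['fovy'])/2)
    return np.array([[f,0,c['cx']],[0,f,c['cy']],[0,0,1]])
def rays(c,px):
    u=cv2.undistortPoints(np.array(px,float).reshape(-1,1,2),K(c),np.array(c['D'],float)).reshape(-1,2)
    return np.c_[u,np.ones(len(u))]
def at_depth(c,px):
    r=rays(c,px); d=np.array([c['depth'][int(round(v)),int(round(u))] for u,v in px])
    return (r*d[:,None]-c['t'])@c['R']
def at_z(c,px,z):
    r=rays(c,px)@c['R']; o=-np.array(c['t'])@c['R']
    return o+r*((z-o[2])/r[:,2])[:,None]
def proj(c,X):
    rv,_=cv2.Rodrigues(np.array(c['R'],float))
    return cv2.projectPoints(np.array(X,float).reshape(-1,1,3),rv,np.array(c['t'],float),K(c),np.array(c['D'],float))[0].reshape(-1,2)
E
python3 - <<'E'
from h import *
for n in('top','scene'):
    c=shot(n,n+'1.png'); print(n,c['fovy'],c['D'],-np.array(c['t'])@c['R'])
print(env.get_obs())
E
```

```text
pics
top 56.1966865524861 [0.01426172 0.         0.         0.         0.        ] [0.47003421 0.00632798 1.06108002]
scene 52.910454220720304 [-0.00218253  0.          0.          0.          0.        ] [ 1.3105643  -0.28443855  0.98511558]
{'time_s': 0.1, 'qpos': array([73.34428621, 18.43613339, -4.01668873, 83.16682787,  1.29653787,
       78.53970881, -3.25942363]), 'joint_velocities': array([ 0.0356435 , -0.14261414, -0.03212168, -0.06550134,  0.00165026,
       -0.00838242,  0.00945273]), 'effort': array([-2.42542974e-04, -4.92570734e+01, -4.05293601e-01, -3.13399351e+01,
       -6.39047334e-02,  3.94768640e-02,  1.09449613e-04]), 'tool_pos': array([ 0.19489059, -0.61963136,  0.24356553]), 'tool_rot': array([-1.79902649e+02,  6.45813723e-03,  1.74672713e+01]), 'force': array([ 0.71428054,  0.54922849, -0.98865237]), 'wrist_torque': array([-0.03816019, -0.0431425 ,  0.0078282 ]), 'grasp_force': 0.0, 'grip_width': 0.08696529760874204}
```

View pics/top1.png

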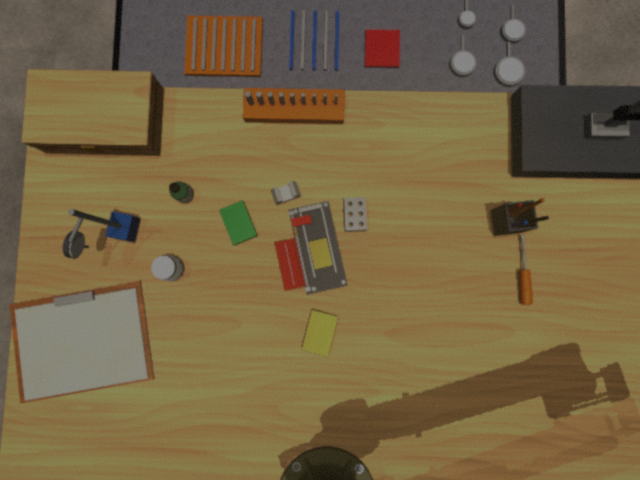

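View pics/scene1.png

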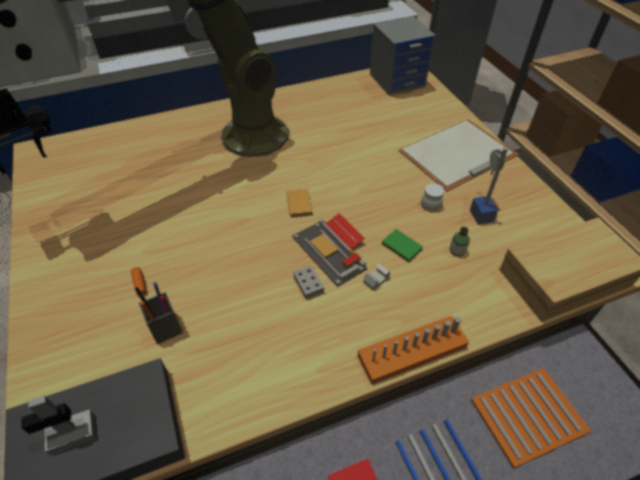

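Top view: brass-coloured candidates are the plate in the lane (320,253) and a larger loose one (320,332); green (238,222) is excluded. The one in the lane is smaller and lies between the rails, so it should be the coupon. I'll confirm it in an enlarged crop and measure the nest.

Run:
```python
from h import *
c=shot('top')
im=c['color'][180:370,210:390,::-1]
cv2.imwrite('pics/crop1.png',cv2.resize(im,None,fx=3.1,fy=3.1,interpolation=cv2.INTER_CUBIC))
hsv=cv2.cvtColor(c['color'],cv2.COLOR_RGB2HSV)
def blobs(lo,hi):
    m=cv2.inRange(hsv,lo,hi); m[:180]=0;m[370:]=0;m[:,:210]=0;m[:,390:]=0
    cs,_=cv2.findContours(m,0,2)
    for k in cs:
        if cv2.contourArea(k)>40:
            r=cv2.minAreaRect(k); print(r); P=at_z(c,cv2.boxPoints(r),.02); print(P.round(4)[:,:2].tolist(), P.mean(0).round(4), at_depth(c,[r[0]]).round(4))
print('yellow');blobs((22,120,120),(35,255,255))
print('red');blobs((0,150,90),(8,255,255));blobs((172,150,90),(180,255,255))
print('dark');
m=cv2.inRange(hsv,(0,0,0),(180,90,120))
```

```text
yellow
((230.5, 365.0), (8.0, 29.0), 90.0)
[[0.2943, 0.2574], [0.296, 0.1912], [0.2782, 0.1904], [0.2765, 0.2565]] [0.2863 0.2239 0.02  ] [[0.2831 0.2276 0.0021]]
((369.3385009765625, 363.2923278808594), (34.9777946472168, 6.6978759765625), 7.125016689300537)
[[0.295, -0.0513], [0.3098, -0.0529], [0.3024, -0.1315], [0.2876, -0.1298]] [ 0.2987 -0.0914  0.02  ] [[ 2.954e-01 -9.330e-02 -1.000e-04]]
((281.0, 364.0), (10.0, 30.0), 90.0)
[[0.3018, 0.1434], [0.3036, 0.0751], [0.2814, 0.0744], [0.2795, 0.1426]] [0.2916 0.1089 0.02  ] [[0.2884 0.1107 0.0016]]
((230.9405975341797, 355.59405517578125), (40.00049591064453, 16.11960220336914), 5.710593223571777)
[[0.2926, 0.2705], [0.3286, 0.2685], [0.322, 0.177], [0.2861, 0.1792]] [0.3073 0.2238 0.02  ] [[0.3047 0.2273 0.0033]]
((343.5860595703125, 342.44671630859375), (18.19768524169922, 16.477502822875977), 84.80557250976562)
[[0.3616, -0.0114], [0.366, -0.0487], [0.3255, -0.0532], [0.3211, -0.016]] [ 0.3436 -0.0323  0.02  ] [[ 0.3411 -0.033   0.    ]]
((228.80738830566406, 339.618896484375), (38.11554718017578, 16.839649200439453), 5.19442892
[... 1364 characters left out ...]
] [[0.5459 0.0262 0.0203]]
((272.11285400390625, 220.69456481933594), (38.861671447753906, 16.59262466430664), 3.5763344764709473)
[[0.602, 0.1865], [0.6412, 0.1855], [0.6374, 0.0942], [0.5983, 0.0955]] [0.6197 0.1404 0.02  ] [[0.6223 0.1428 0.0016]]
red
((289.6246643066406, 263.84222412109375), (48.9789924621582, 20.85856056213379), 78.11134338378906)
[[0.5697, 0.1334], [0.5808, 0.0861], [0.4701, 0.0595], [0.4591, 0.1063]] [0.5199 0.0963 0.02  ] [[0.5193 0.0957 0.0262]]
((301.01763916015625, 220.3293914794922), (8.677218437194824, 19.415279388427734), 77.47119140625)
[[0.6265, 0.0972], [0.6375, 0.0531], [0.6176, 0.0482], [0.6067, 0.0922]] [0.6221 0.0727 0.02  ] [[0.6208 0.0721 0.0286]]
dark
```

View pics/crop1.png

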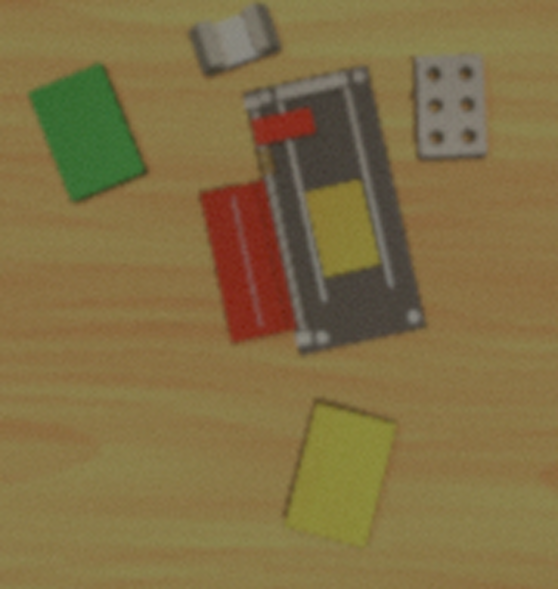

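The crop confirms it: the coupon is the small brass plate between the rails at crop (343,228), and the brass plate at (340,472) is clearly larger and outside the nest. Fit: nest origin ≈ (0.573, 0.031), yaw ≈ 13.9°, coupon at nest x ≈ -27, y ≈ +2, which matches the description. Now moving to hover behind the coupon.

```bash
python3 -m creep '[62,1.5,-1.1,0,0,0,0.1, 62,3,-2.2,0,0,0,0.3, 62,4.4,-3.3,0,0,0,0.6, 62,5.8,-4.4,0,0,0,0.6, 62,7.2,-5.5,0,0,0,0.6, 62,8.6,-6.6,0,0,0,0.6, 62,10,-7.7,0,0,0,0.6, 62,11,-8.7,0,0,0,0.6, 62,11.8,-9.8,0,0,0,0.6, 62,12.3,-11,0.3,0,0,0.6, 62,12.9,-12.2,0.6,0,0,0.6, 62,13.4,-13.2,0.8,0,0,0.6]'
```

```text
time_s: 1.35
tool_pos: [0.4595, -0.1186, 0.2199]
tool_rot: [-180.0, 0.0, 14.0]
force: [0.0, -0.8, -0.5]
grip_width: 0.0617
grasp_force: 0.0
```

```bash
python3 -m creep '[62,0.5,-1.2,0.5,0,0,0, 62,1,-2.4,1,0,0,0, 62,1.5,-3.6,1.5,0,0,0, 62,2,-4.6,2,0,0,0, 62,2.35,-5.4,2.5,0,0,0, 62,2.35,-5.4,2.8,0,0,0, 62,2.35,-5.4,2.8,0,0,0, 62,2.35,-5.4,2.8,0,0,0]'
python3 - <<'E'
from h import *
c=shot('wrist','w1.png')
O=np.array([.573,.031,0]);a=np.radians(13.9);R=Ro.from_euler('z',a).as_matrix()
s=env.get_obs();p=s['tool_pos'];print(((p-O)@R).round(4),s['tool_rot'])
print(proj(c,[O+R@v for v in np.array([[-.06,0,.02],[-.06,.022,.02],[-.06,-.022,.02],[-.037,.076,.021],[-.095,.054,.014],[-.08,0.0255,.016],[-.08,-.0255,.016]])]).round(1))
E
```

```text
time_s: 2.15
tool_pos: [0.4892, 0.0511, 0.1365]
tool_rot: [180.0, 0.0, 13.8]
force: [0.4, -0.2, 0.1]
grip_width: 0.0618
grasp_force: 0.0
[-0.0762  0.0394  0.1369] [ 1.79952848e+02 -1.15868168e-02  1.37334188e+01]
[[381.6 218. ]
 [349.3 218.2]
 [413.9 217.9]
 [268.3 184.8]
 [303.5 263.8]
 [343.4 244.6]
 [415.9 244.4]]
```

View pics/w1.png

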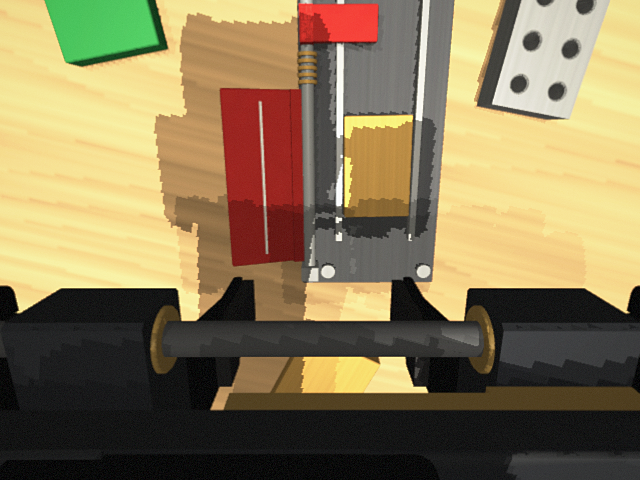

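Wrist view: coupon trailing edge at row ~217, cols 345–411; rail ends at (340,241) and (411,240); plate corner at (432,281); bar corners at (233,266) and (221,89). The nest is slightly left of my estimate, so I'll fit it from these points.

Run:
```python
from h import *
from scipy.optimize import least_squares
c=env.read_camera('wrist')
N=np.array([[-80,25.5,16],[-80,-25.5,16],[-115,-45,8],[-95,99,28],[20,99,28]])/1e3
P=np.array([[340,241],[411,240],[432,281],[233,266],[221,89]],float)
C=np.array([[-33,22,20],[-33,-22,20],[33,-22,20],[33,22,20]])/1e3;Q=np.array([[345,218],[411,217],[411,115],[343,115]],float)
def w(n,x,y,a): return n@Ro.from_euler('z',a).as_matrix().T+[x,y,0]
f=lambda v:np.r_[(proj(c,w(N,*v[:3]))-P).ravel(),(proj(c,w(C+[v[3],v[4],0],*v[:3]))-Q).ravel()]
r=least_squares(f,[.573,.031,.243,-.027,0]);v=r.x
print(v.round(4),np.degrees(v[2]),f(v).round(1))
s=env.get_obs();R=Ro.from_euler('z',v[2]).as_matrix();print((s['tool_pos']-[v[0],v[1],0])@R,s['tool_rot'])
```

```text
[ 0.5756  0.0346  0.2489 -0.0294  0.001 ] 14.258246758860219 [-0.3 -0.4  1.2 -0.1  1.4  0.6  0.1  1.6 -2.  -1.  -1.4 -0.6 -2.7 -0.2
  2.6 -0.   1.2  0.7]
[-0.07916336  0.0370254   0.13712824] [ 1.79947112e+02 -4.35918759e-02  1.37248887e+01]
```

```bash
python3 -m creep '[62,0,-0.03,0.8,0,0,-0.07, 62,0,-0.03,1.6,0,0,-0.07, 62,0,-0.03,2.2,0,0,-0.07, 62,0,-0.03,2.6,0,0,-0.07, 62,0,-0.03,2.8,0,0,-0.07, 62,0,-0.03,2.8,0,0,-0.07, 62,0,-0.03,2.8,0,0,-0.07]'
python3 - <<'E'
from h import *
shot('wrist','w2.png')
E
```

```text
time_s: 2.95
tool_pos: [0.4897, 0.0533, 0.0533]
tool_rot: [180.0, -0.1, 14.3]
force: [0.2, -1.0, 0.3]
grip_width: 0.0619
grasp_force: 0.0
```

View pics/w2.png

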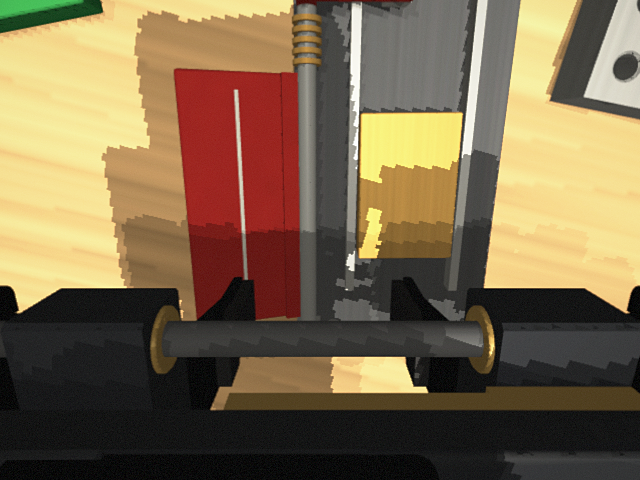

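Wrist view: left fingertip sits over the bar's white line (col ~245) and right fingertip is centred between the rails (col ~400), behind the coupon edge (row 258). Pressing now.

```bash
python3 -m creep '[62,0,0,0.1,0,0,0, 62,0,0,0.2,0,0,0, 62,0,0,0.3,0,0,0, 62,0,0,0.4,0,0,0, 62,0,0,0.5,0,0,0, 62,0,0,0.6,0,0,0, 62,0,0,0.63,0,0,0, 62,0,0,0.63,0,0,0, 62,0,0,0.63,0,0,0, 62,0,0,0.63,0,0,0]'
```

```text
time_s: 4.0
tool_pos: [0.4892, 0.0538, 0.0342]
tool_rot: [180.0, 0.0, 14.3]
force: [-3.1, 0.3, 9.2]
grip_width: 0.0619
grasp_force: 4.3
```

```bash
python3 -m creep '[62,0.15,0,0,0,0,0, 62,0.3,0,0,0,0,0, 62,0.45,0,0,0,0,0, 62,0.6,0,0,0,0,0, 62,0.75,0,0,0,0,0, 62,0.9,0,0,0,0,0, 62,1.0,0,0,0,0,0, 62,1.0,0,0,0,0,0]'
python3 - <<'E'
from h import *
shot('wrist','w3.png')
s=env.get_obs();R=Ro.from_euler('z',14.2,degrees=True).as_matrix();print((s['tool_pos']-[.575,.033,0])@R,s['force']@R,s['wrist_torque']@R)
E
```

```text
time_s: 4.8
tool_pos: [0.5157, 0.0599, 0.0333]
tool_rot: [180.0, 0.4, 14.3]
force: [-8.2, -2.3, 10.0]
grip_width: 0.0621
grasp_force: 5.5
[-0.05087347  0.04061257  0.03326193] [-7.09929495 -0.76690633  9.77226713] [0.22070147 1.72218932 0.22154327]
```

View pics/w3.png

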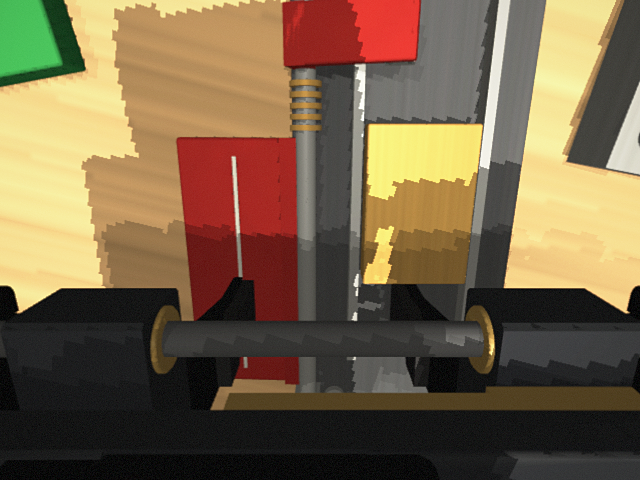

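Wrist view: red arm raised at (350,30), coupon trailing edge at row 284 ahead of the fingertip, bar held down. Continuing the push.

```bash
python3 -m creep '[62,0.15,0,0,0,0,0, 62,0.3,0,0,0,0,0, 62,0.45,0,0,0,0,0, 62,0.6,0,0,0,0,0, 62,0.75,0,0,0,0,0, 62,0.9,0,0,0,0,0, 62,1.05,0,0,0,0,0, 62,1.2,0,0,0,0,0, 62,1.35,0,0,0,0,0, 62,1.5,0,0,0,0,0, 62,1.55,0,0,0,0,0, 62,1.55,0,0,0,0,0]'
python3 - <<'E'
from h import *
shot('wrist','w4.png')
s=env.get_obs();R=Ro.from_euler('z',14.2,degrees=True).as_matrix();print((s['tool_pos']-[.575,.033,0])@R,s['force']@R,s['wrist_torque']@R)
E
```

```text
time_s: 6.05
tool_pos: [0.5608, 0.0714, 0.0333]
tool_rot: [179.9, 0.4, 14.3]
force: [-8.0, -3.6, 9.7]
grip_width: 0.0621
grasp_force: 5.5
[-0.00434833  0.04066851  0.03331028] [-7.4287487   0.49965729  9.42004801] [0.28294654 1.76688566 0.16288873]
```

View pics/w4.png

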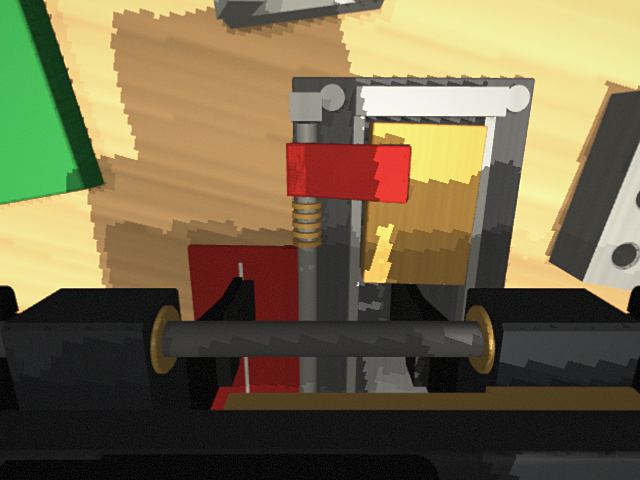

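Wrist view: coupon is under the clip; its leading edge (row 124) is a few mm short of the stop (row ~117). Creeping on until force rises.

```bash
python3 -m creep '[62,0.05,0,0,0,0,0, 62,0.1,0,0,0,0,0, 62,0.15,0,0,0,0,0, 62,0.15,0,0,0,0,0]'; python3 -m creep '[62,0.03,0,0,0,0,0, 62,0.06,0,0,0,0,0, 62,0.06,0,0,0,0,0]'
```

```text
time_s: 6.5
tool_pos: [0.5634, 0.072, 0.0332]
tool_rot: [179.9, 0.6, 14.2]
force: [-12.0, -2.6, 15.0]
grip_width: 0.0621
grasp_force: 8.3
time_s: 6.8
tool_pos: [0.5635, 0.072, 0.033]
tool_rot: [179.9, 0.8, 14.2]
force: [-15.2, -3.2, 18.3]
grip_width: 0.0618
grasp_force: 9.9
```

Run:
```python
from h import *
c=shot('wrist')
cv2.imwrite('pics/w5.png',cv2.resize(c['color'][60:310,260:560,::-1],None,fx=2.4,fy=2.4,interpolation=cv2.INTER_CUBIC))
s=env.get_obs();R=Ro.from_euler('z',14.2,degrees=True).as_matrix();print((s['tool_pos']-[.575,.033,0])@R,s['force']@R,s['wrist_torque']@R)
```

```text
[-0.00155977  0.04062392  0.03303361] [-16.33855355  -0.16227256  18.4413519 ] [ 0.12349209  3.70368135 -0.10886016]
```

View pics/w5.png

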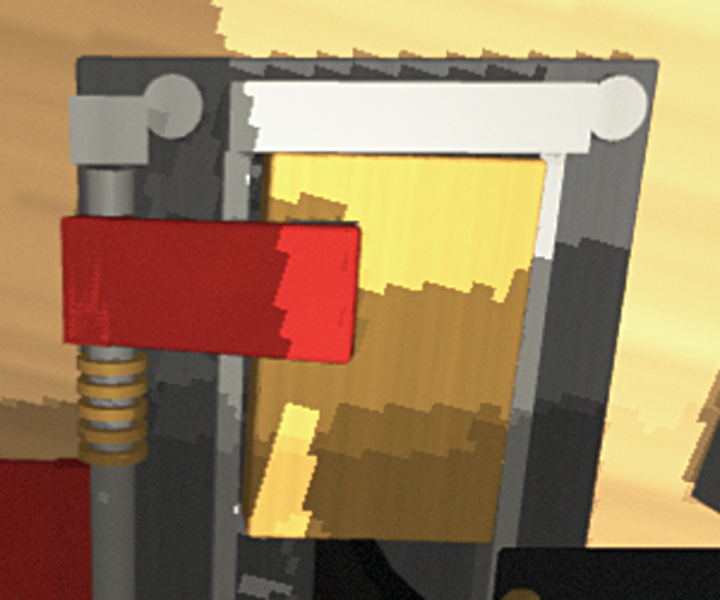

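Crop: the coupon's leading edge (row 155) is against the stop face (row 152), sides along the rails, and the force has jumped, so it is home. One small firm push, back off horizontally with the bar still down, then look before releasing.

```bash
python3 -m creep '[62,0.08,0,0,0,0,0, 62,0.08,0,0,0,0,0, 62,0,0,0,0,0,0, 62,-0.1,0,0,0,0,0, 62,-0.2,0,0,0,0,0, 62,-0.3,0,0,0,0,0, 62,-0.35,0,0,0,0,0, 62,-0.35,0,0,0,0,0, 62,-0.35,0,0,0,0,0]'
python3 - <<'E'
from h import *
c=shot('wrist')
cv2.imwrite('pics/w6.png',cv2.resize(c['color'][60:310,260:560,::-1],None,fx=2.4,fy=2.4,interpolation=cv2.INTER_CUBIC))
E
```

```text
time_s: 7.75
tool_pos: [0.5627, 0.072, 0.0357]
tool_rot: [180.0, -0.4, 14.2]
force: [3.0, 0.6, 6.9]
grip_width: 0.0622
grasp_force: 4.1
```

View pics/w6.png

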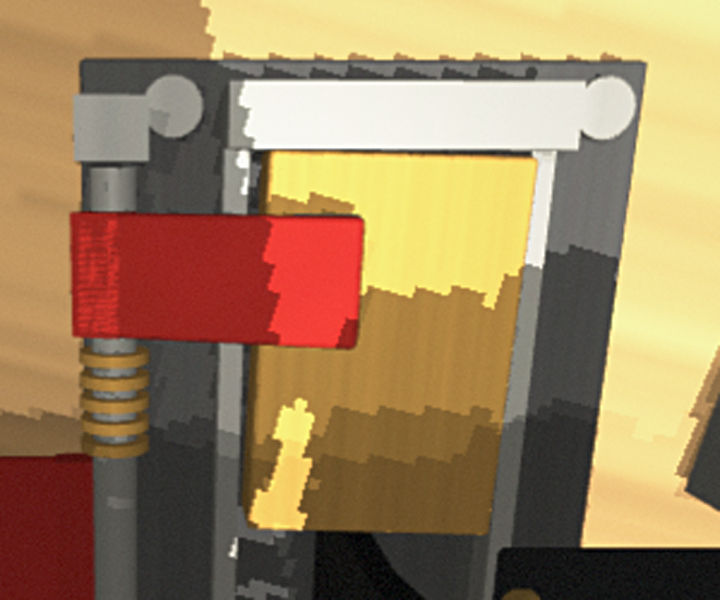

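Crop: coupon still against the stop, clip still raised. The bar tip is sticking and the tool moved back only ~1 mm, so I'll back off a bit more while easing up, then lift clear.

```bash
python3 -m creep '[62,-0.1,0,0,0,0,0, 62,-0.2,0,0,0,0,0, 62,-0.25,0,0,0,0,0, 62,-0.25,0,-0.1,0,0,0, 62,-0.25,0,-0.2,0,0,0, 62,-0.25,0,-0.35,0,0,0, 62,-0.25,0,-0.6,0,0,0, 62,-0.25,0,-1,0,0,0, 62,-0.25,0,-1.8,0,0,0, 62,-0.25,0,-2.8,0,0,0, 62,-0.25,0,-3.3,0,0,0, 62,-0.25,0,-3.3,0,0,0]'
python3 - <<'E'
from h import *
c=shot('wrist','w7.png')
E
```

```text
time_s: 9.0
tool_pos: [0.5535, 0.0696, 0.1352]
tool_rot: [179.9, -0.3, 14.3]
force: [0.7, 0.0, -0.7]
grip_width: 0.0623
grasp_force: 0.0
```

View pics/w7.png

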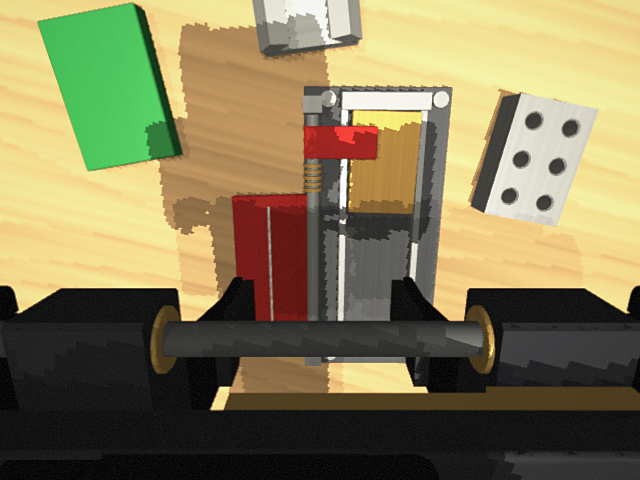

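Wrist view: the coupon (350–421, rows 110–214) sits against the stop with the clip down on it, and the robot is clear with about zero force. The block and V-block stand where they were. Handing in.

```bash
python3 -m creep '[62,0,0,-1,0,0,0, 62,0,0,-1,0,0,0, 62,0,0,-1,0,0,0]'; python3 -c "
from cell import env; print(env.sign_off())"
```

```text
time_s: 9.35
tool_pos: [0.5514, 0.0692, 0.1616]
tool_rot: [-180.0, 0.1, 14.3]
force: [0.2, -0.4, -0.0]
grip_width: 0.0619
grasp_force: 0.0
the job is handed in; nothing more can be done
None
```

The coupon is fully home against the end stop with the clip clamped on it, the arm is clear of everything, and I handed the job in at 9.35 s; no verdict came back.

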